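# Slide a bottle shuttle home under the capping head

## Robot

A 7-joint arm with a two-finger parallel gripper is mounted at the origin on the work surface. World frame = base frame: x ahead of the robot, y to its left, z up, the work surface at z = 0. Lengths are in m, angles in rad, forces in N, time in s.
With the tool pointing down it reaches from about 0.4 to 0.85 m from the base axis. Payload 4.5 kg.
Tool frame: the origin (TCP) lies midway between the tips of the shut fingers; the grasp point (between the pads) lies 19 mm behind it; z points along the fingers, y is the line along which they close (so a half turn about z gives the same grasp; the last joint's range is limited). The gripper opens to 88 mm and grips with 3 to 60 N. Pads are 18 mm wide; open, the fingers measure 123 mm over their backs; the gripper's body (75 mm by 187 mm) begins 45 mm behind the grasp point.
Start: joints at [-1.168, 0.689, -0.195, 1.565, 0.157, 0.902, -0.215], TCP at [0.225, 0.583, 0.239] pointing down, gripper open.
Joint ranges: [-3.01, 3.01], [-0.46, 2.08], [-1.47, 1.51], [0.13, 2.56], [-1, 4.14], [0.04, 2.09], [-2.66, 2.66]. Speed limits (rad/s): [2.57, 2.57, 3.14, 3.14, 3.14, 3.14, 3.14].

## Interface

Orientations are given as a unit quaternion [x, y, z, w].
In Python, from plant import r, eyes, finish_job gives the robot as it stands. The module is installed in compiled form; this text tells all that it offers.
- The arm moves only by the tool move_arm, never from a script. Its argument "motion" is a list of rows, each a list of 7 numbers: the shift along the tool's x, y, z in mm, then the turn, a rotation vector about the tool's x, y, z in degrees, then the closure, from 0 (fully open) to 1 (shut). A call has 1 to 5 rows; each row is the pose to reach, as a shift and turn from the pose commanded when the call began, along the tool's axes at that moment; what a row does not reach only later rows make up. A row lasts 1/8 s, in which the tool goes at most 62.5 mm and 10.7 degrees, less where a joint would pass 70% of its speed; a pose out of reach is approached as far as the arm can. A call with a gripper value outside its range is refused whole. The fingers move at their own pace and stop on an object; "newtons" is the grip in N (left out, the last holds). Time passes only in rows, so rows that repeat a pose let the fingers close. It gives the time, the measured TCP pose, the force, the opening and the grip force at its end, in the units of the state.
- r.get_state(): the state, without advancing time (a new reading comes with each control period).
- eyes.snapshot(name): name is "scene" or "top"; returns a dict with "frame" (420x560x3 uint8, red, green, blue), "z_map" (420x560 float32, m along the optical axis (not along the pixel's ray), 0 where there is no reading), "intrinsics" (3x3 intrinsics, pixels), "world_to_cam" (4x4, takes a point from world to camera coordinates). Camera axes: x right, y down, z forward; pixel columns grow to the right and rows downward; lengths in m; the calibration is good to about 2 mm. A picture is of the moment at which its call begins.
- finish_job(): hands the job in; it is judged then, once.
The state is a dict: "clock": time; "q": joint angles; "qd": joint speeds; "joint_torque": joint torques, N m; "tool_pos": TCP position; "eef_rot": TCP orientation; "contact_force": force on the tool from outside, world axes, zero at the start; "moment": the same for the moment, N m; "opening": opening from 0.0 (shut) to 1.0 (fully open); "finger_force": force on a finger pad.
Only numpy, scipy, OpenCV 4.12 (cv2) and the standard library are available. Lean on these libraries where they do the work, as an engineer would, in place of code of your own. Each camera call takes 0.05 s, during which the arm holds its last target. There are 200 camera calls.

## Task

A bottle stands in the nest of the capping machine's sliding shuttle, which is locked at the loading end. Press the shuttle's lock button down and keep it down while you slide the shuttle all the way to its end stop, so that the bottle comes under the capping head; then let the button spring up so that the shuttle is locked there. Nothing needs gripping: do not touch, tip or lift the bottle itself, and leave everything else on the table where it stands.

Things in the scene. Friction and masses are not known exactly. Their poses are not given: they have to be found in the camera images.
- capper: bench capping machine, fixed to the table: a grey bed (top 30 mm above the table) with two guide rods along the body's y axis; the shuttle slides towards +y. Origin on the table under the bed, which reaches 80 mm to either side in x, 275 mm towards -y and 315 mm towards +y
- chuck (a point): lowest point of the capping head's chuck, 246 mm above the table and 15 mm higher than the top of the bottle in the nest. The head hangs from a 44 mm column 142 mm farther along +y; its motor, above it, is 98 mm across and reaches 520 mm. Nothing of the machine overhangs the shuttle's button or push plate
- shuttle (a joint): the shuttle's slide along the machine's +y, in m: 0 = locked at the loading end (2 mm of play), 0.130 = against the end stop under the head, where the lock has its other notch (2 mm of play). Friction 1.5 N plus 6 N per m/s; shuttle 0.9 kg. The lock blade can leave or enter a notch only while the button is down by more than 4.5 mm
- lock_button (a joint): how far the lock button is pressed down, in m: 0 = up, 0.008 = fully down. A spring pushes it up with 2.4 N at the top, 5.6 N fully down
- button_top (a point): centre of the top of the lock button, a round black cap 36 mm across on a steel collar at the shuttle's -y end; it rides with the shuttle, 180 mm from the nest's axis towards the machine's -y. Up, it is 90 mm above the table, 24 mm above the shuttle's plate. Open on its -y side, both x sides and above. The point's axes are the machine's
- push_face (a point): centre of the upper edge of the face of the push plate, an upright steel plate fixed to the shuttle on the button's +y side, 80 mm wide in x, 6 mm thick, top 126 mm above the table. The face looks to -y, 28 mm from the button's centre; pushing on it towards +y moves the shuttle to the stop
- nest (a point): centre of the nest's floor, on top of the shuttle's plate (66 mm above the table); the nest is a black ring 64 mm inside, 14 mm high
- stop_point (a point): fixed point on the machine where the nest's floor centre lies when the shuttle is against its end stop, right under the capping head
- bottle: the dark brown bottle with a white cap that stands in the nest, 60 mm across, 165 mm tall, 0.2 to 0.3 kg; origin at the centre of its base
- spare_bottle_a: dark brown bottle like the one in the nest, 60 mm across and 165 mm tall, standing on the table on the machine's far (+x) side; origin at the centre of its base
- spare_bottle_b: another such bottle, beside the first; origin at the centre of its base
- loose_cap: white screw cap, 28 mm across and 16 mm tall, on the table on the machine's near (-x) side; origin at the centre of its underside
- label_roll: roll of blank paper labels standing on end, 84 mm across and 60 mm tall, on the table on the machine's far side; origin at the centre of its underside
- cap_tray: open steel tray of white caps, 120 x 150 x 35 mm, on the table on the machine's near side; origin at the centre of its underside
- funnel: steel funnel standing mouth down, 110 mm across and 105 mm tall, on the right of the table; origin at the centre of its mouth, on the table
- measuring_cup: white plastic cup, 72 mm across and 90 mm tall, on the right of the table; origin at the centre of its underside
There are look-alikes about, which are no part of the job. What is shaped like the bottle but blue or green is not meant.

How it is judged:
By the outcome, as a careful person would: the job done as asked, in the order asked, and still so for the second after the job is handed in, with the robot touching nothing.
It also fails if it takes over 32 s, if anything falls off the work surface, if the arm or the gripper's body presses on something with over 40 N, if the wrist force passes 120 N, or if a joint passes its speed limit or range.

## Working session

There is one attempt and no reset: what is moved stays moved. The work goes in short steps, Python scripts to look and compute and a tool call to move; the robot and the scene stay as the last step left them, time stands still between calls to the robot, and variables do not carry over. Pictures are saved under pics/ and viewed, at most 10 in all, crops included, and the job is handed in when it is done.

Besides the shell and the picture viewer there is one more tool, called as a command line: name --pt "numbers of a row" for each row, then --argument value for the rest. move_arm: Moves the arm, as the interface text tells. Its arguments: {"type":"object","properties":{"motion":{"type":"array","items":{"type":"array","items":{"type":"number"}}},"newtons":{"type":"number"}},"required":["motion"]}

```bash
mkdir -p pics; cat > h.py <<'E'
import numpy as np, cv2
from plant import r, eyes, finish_job
def snap(n,f=None):
    s=eyes.snapshot(n)
    if f: cv2.imwrite('pics/'+f,cv2.cvtColor(s['frame'],cv2.COLOR_RGB2BGR))
    return s
def ray(s,u,v,z):
    "pixel onto plane height z"
    T=np.linalg.inv(s['world_to_cam']); d=T[:3,:3]@np.linalg.inv(s['intrinsics'])@[u,v,1]; o=T[:3,3]
    return o+d*(z-o[2])/d[2]
def cloud(s):
    z=s['z_map']; v,u=np.mgrid[:z.shape[0],:z.shape[1]]
    c=np.linalg.inv(s['intrinsics'])@np.stack([u.ravel(),v.ravel(),np.ones(u.size)])*z.ravel()
    T=np.linalg.inv(s['world_to_cam']); return (T[:3,:3]@c+T[:3,3:]).T.reshape(*z.shape,3)
E
python3 - <<'E'
from h import *
a=snap('scene','s1.png');b=snap('top','t1.png')
print({k:np.round(v,3).tolist() if not isinstance(v,float) else v for k,v in r.get_state().items()})
E
```

```text
{'clock': 0.1, 'q': [-1.168, 0.69, -0.195, 1.566, 0.157, 0.903, -0.215], 'qd': [0.001, -0.003, 0.0, -0.003, -0.0, -0.002, -0.001], 'joint_torque': [-0.003, -52.85, -1.271, -15.384, -0.052, 0.002, 0.0], 'tool_pos': [0.225, 0.582, 0.238], 'eef_rot': [0.183, 0.983, -0.001, -0.0], 'contact_force': [-0.498, 0.254, -0.417], 'moment': [-0.006, -0.033, 0.047], 'finger_force': 0.0, 'opening': 1.0007899357546137}
```

View pics/s1.png

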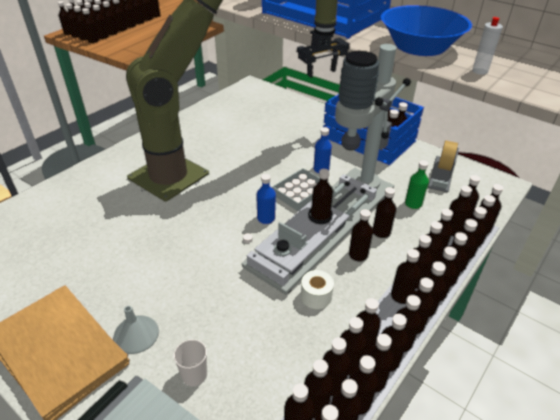

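View pics/t1.png

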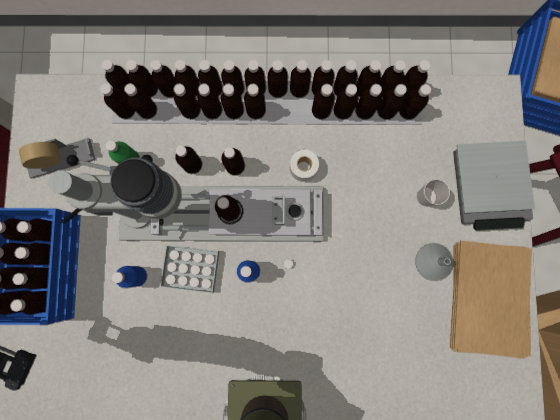

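The top view shows the button as a black round at (294,211), the push plate at (279,208), and the nest bottle with its white cap at (228,205). The head motor is at (140,185). The dark brown bottles are at (228,205), which stands on the shuttle in the nest, and the spares at (188,158) and (233,160), which stand on the table. The blue bottles at (248,270) and (130,277) and the green one at (120,152) are look-alikes. I'll measure and confirm with a crop.

```bash
python3 - <<'E'
from h import *
b=snap('top');P=cloud(b);g=b['frame'].max(2)
cv2.imwrite('pics/t2.png',cv2.cvtColor(cv2.resize(b['frame'][150:300,190:340],(600,600),interpolation=cv2.INTER_CUBIC),cv2.COLOR_RGB2BGR))
w=np.zeros(g.shape,bool);w[195:228,284:306]=1
m=w&(g<60); print('button px',np.argwhere(m).mean(0)[::-1],m.sum(),'z',np.median(P[m][:,2]))
n,l,st,c=cv2.connectedComponentsWithStats(m.astype(np.uint8));i=1+st[1:,4].argmax();print(st[i],c[i],ray(b,*c[i],.09), np.median(P[l==i],0))
w=np.zeros(g.shape,bool);w[170:260,240:340]=1
m=w&(P[...,2]>.105)&(P[...,2]<.135); q=P[m]; print('plate',m.sum(),q.min(0),q.max(0),cv2.minAreaRect((q[:,:2]*1000).astype(np.float32)))
m=(P[...,2]>.02)&(P[...,2]<.075);m[:180]=0;m[250:]=0;m[:,:110]=0;m[:,335:]=0
n,l,st,c=cv2.connectedComponentsWithStats(m.astype(np.uint8));i=1+st[1:,4].argmax()
q=P[(l==i)&(abs(P[...,2]-.03)<.006)];print('bed',cv2.minAreaRect((q[:,:2]*1000).astype(np.float32)))
for n_,(u,v) in dict(bluenear=(248,270),cap=(288,264),tray=(190,270),roll=(304,165)).items(): print(n_,P[v,u])
c=(b['world_to_cam'][:3,:3].T@-b['world_to_cam'][:3,3]);print('cam',c)
m=np.zeros(g.shape,bool);m[190:220,210:245]=1;m&=P[...,2]>.21;print('cap',np.median(P[m],0))
E
```

```text
button px [294.25203252 210.52845528] 123 z 0.08975181737108118
[288 205  13  12 123] [294.25203252 210.52845528] [ 0.57278029 -0.08074636  0.09      ] [ 0.57364262 -0.08009275  0.08975182]
plate 66 [ 0.53333037 -0.05230726  0.10545666] [ 0.6104527  -0.03042861  0.13010268] ((571.863037109375, -41.3677978515625), (77.13075256347656, 21.647212982177734), 0.1721968799829483)
bed ((573.7515258789062, 128.5089874267578), (590.6793823242188, 160.9525909423828), 89.8658218383789)
bluenear [0.41040425 0.03960661 0.16611119]
cap [ 0.42707858 -0.06491794  0.0176612 ]
tray [0.40893396 0.21951092 0.00253425]
roll [ 7.22120032e-01 -1.13285154e-01 -4.19669774e-04]
cam [ 0.41659092 -0.03969376  1.31413042]
cap [0.57270822 0.09815282 0.2309008 ]
```

View pics/t2.png

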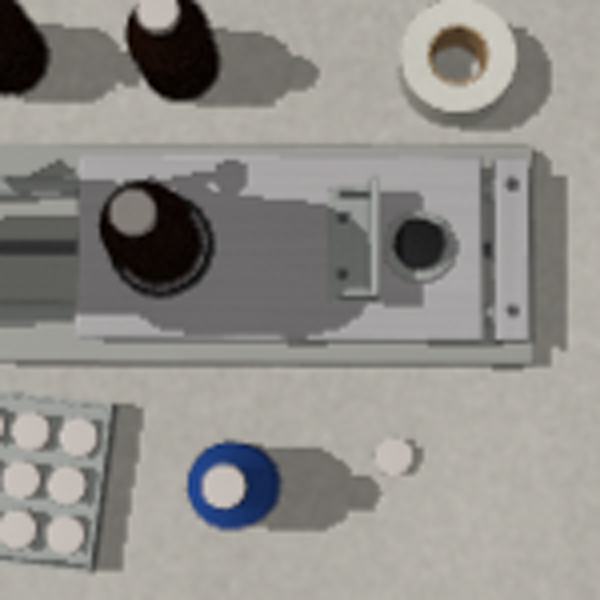

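The crop confirms the target: black button on its collar at crop (420,243), push plate at (375,243), brown bottle in the nest ring at (158,240). The machine is aligned with world y to within 0.2°. The button is at (0.573, -0.081, 0.090), so the push face is at y ≈ -0.053. I'll swing round on the near side, clear of the head, with the fingers shut.

move_arm --pt "-40 -40 0 0 0 -4 1" --pt "-82 -80 0 0 0 -8 1" --pt "-125 -121 0 0 0 -13 1" --pt "-168 -162 0 0 0 -17 1" --pt "-211 -203 0 0 0 -21.1 1" --newtons 20

```text
clock: 0.78
tool_pos: [0.3496, 0.3158, 0.2387]
eef_rot: [-0.001, 1.0, -0.0, 0.0]
contact_force: [1.3, -0.1, 0.5]
opening: 0.457
finger_force: 0.0
```

move_arm --pt "-10 -57 0 0 0 0 1" --pt "-20 -114 0 0 0 0 1" --pt "-35 -171 0 0 0 0 1" --pt "-50 -228 0 0 0 0 1" --pt "-70 -285 0 0 0 0 1"

```text
clock: 1.4
tool_pos: [0.4189, 0.0308, 0.2388]
eef_rot: [-0.0, 1.0, 0.0, 0.0]
contact_force: [0.7, 0.9, 0.1]
opening: 0.003
finger_force: 0.0
```

move_arm --pt "0 -55 0 0 0 0 1" --pt "-30 -105 0 0 0 0 1" --pt "-85 -111 0 0 0 0 1" --pt "-130 -111 30 0 0 0 1" --pt "-154 -111 80 0 0 0 1"

```text
clock: 2.02
tool_pos: [0.5768, -0.0789, 0.1588]
eef_rot: [0.001, 1.0, 0.0, 0.003]
contact_force: [-1.1, 0.2, 0.5]
opening: 0.003
finger_force: 0.0
```

```bash
python3 - <<'E'
from h import *
a=snap('scene'); s=r.get_state();print(s['tool_pos'],s['contact_force'])
cv2.imwrite('pics/s2.png',cv2.cvtColor(cv2.resize(a['frame'][140:300,200:420],(800,582),interpolation=cv2.INTER_CUBIC),cv2.COLOR_RGB2BGR))
E
```

```text
[ 0.57408822 -0.07805798  0.15061776] [ 2.30617422  0.35875455 -3.72049467]
```

View pics/s2.png

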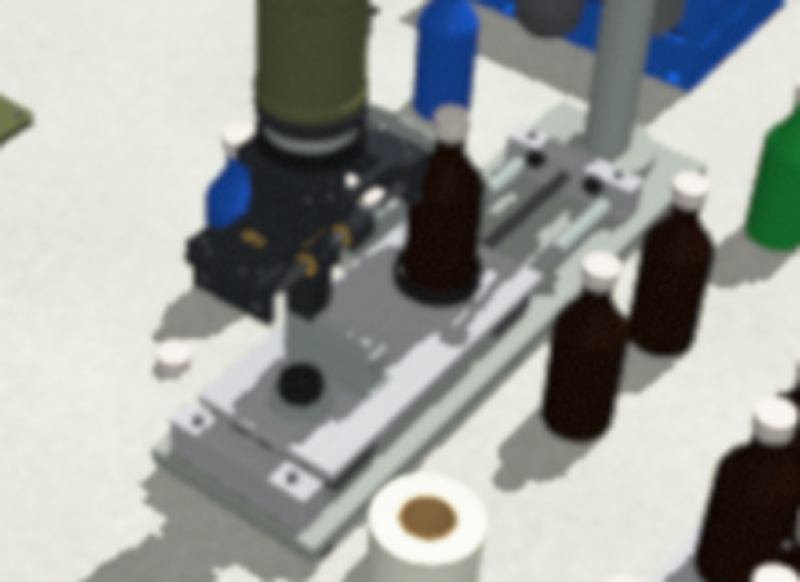

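```bash
python3 - <<'E'
from h import *
a=snap('scene');P=cloud(a); s=r.get_state();print(s['tool_pos'],s['contact_force'])
def pr(p):
    c=a['world_to_cam']@np.r_[p,1]; q=a['intrinsics']@c[:3]; q=q[:2]/q[2]; return np.round((q-[200,140])*800/220)
for n,p in dict(tcp=s['tool_pos'],button=[.573,-.081,.09],pl1=[.533,-.053,.126],pl2=[.613,-.053,.126],bcap=[.573,.099,.231]).items(): print(n,pr(p))
for u,v in [(300,385),(310,300),(330,330),(450,120)]: print(u,v,P[int(140+v*.275),int(200+u*.275)])
E
```

```text
[ 0.57127923 -0.07819962  0.15311017] [-1.58670746  0.15460431  0.36954063]
tcp [301. 312.]
button [299. 377.]
pl1 [281. 299.]
pl2 [366. 346.]
bcap [450. 115.]
300 385 [ 0.57554297 -0.08534695  0.08968917]
310 300 [ 0.58460696 -0.08607591  0.18006217]
330 330 [ 0.57449839 -0.04964933  0.11907878]
450 120 [0.57629908 0.09113121 0.23202775]
```

move_arm --pt "0 0 25 0 0 0 1" --pt "0 0 50 0 0 0 1" --pt "0 0 52 0 0 0 1" --pt "0 0 52 0 0 0 1"

```text
clock: 2.62
tool_pos: [0.573, -0.0786, 0.1082]
eef_rot: [0.0, 1.0, -0.0, 0.001]
contact_force: [0.6, -0.8, 0.2]
opening: 0.003
finger_force: 0.0
```

move_arm --pt "0 0 4 0 0 0 1" --pt "0 0 8 0 0 0 1" --pt "0 0 12 0 0 0 1" --pt "0 0 12 0 0 0 1" --pt "0 0 12 0 0 0 1"

```text
clock: 3.25
tool_pos: [0.5728, -0.0785, 0.0946]
eef_rot: [0.0, 1.0, 0.0, -0.0]
contact_force: [0.4, -0.4, -0.2]
opening: 0.002
finger_force: 0.0
```

move_arm --pt "0 0 3 0 0 0 1" --pt "0 0 6 0 0 0 1" --pt "0 0 9 0 0 0 1" --pt "0 0 11 0 0 0 1" --pt "0 0 11 0 0 0 1"

```text
clock: 3.88
tool_pos: [0.5729, -0.0785, 0.0838]
eef_rot: [0.0, 1.0, -0.0, 0.0]
contact_force: [-0.5, 0.1, 4.1]
opening: 0.006
finger_force: 2.3
```

move_arm --pt "0 0 1 0 0 0 1" --pt "0 0 2 0 0 0 1" --pt "0 0 3 0 0 0 1" --pt "0 0 3 0 0 0 1"

```text
clock: 4.38
tool_pos: [0.5729, -0.0785, 0.0823]
eef_rot: [0.0, 1.0, -0.0, 0.0]
contact_force: [-3.2, -0.0, 16.7]
opening: 0.003
finger_force: 8.5
```

move_arm --pt "0 2 -0.5 0 0 0 1" --pt "0 4 -0.5 0 0 0 1" --pt "0 7 -0.5 0 0 0 1" --pt "0 10 -0.5 0 0 0 1" --pt "0 14 -0.5 0 0 0 1"

```text
clock: 5.0
tool_pos: [0.5729, -0.0656, 0.0823]
eef_rot: [0.001, 1.0, -0.001, 0.0]
contact_force: [-1.5, -1.9, 12.9]
opening: 0.005
finger_force: 6.6
```

move_arm --pt "0 6 0 0 0 0 1" --pt "0 14 0 0 0 0 1" --pt "0 23 0 0 0 0 1" --pt "0 32 0 0 0 0 1" --pt "0 40 0 0 0 0 1"

```text
clock: 5.62
tool_pos: [0.573, -0.0252, 0.0824]
eef_rot: [0.001, 1.0, -0.001, 0.0]
contact_force: [-2.4, -2.4, 12.3]
opening: 0.004
finger_force: 6.7
```

```bash
python3 - <<'E'
from h import *
a=snap('scene');s=r.get_state();print(s['tool_pos'],s['contact_force'])
cv2.imwrite('pics/s3.png',cv2.cvtColor(cv2.resize(a['frame'][140:300,200:420],(800,582),interpolation=cv2.INTER_CUBIC),cv2.COLOR_RGB2BGR))
E
```

```text
[ 0.57298429 -0.02320103  0.08238268] [-2.14099928  1.14794908 12.90959541]
```

View pics/s3.png

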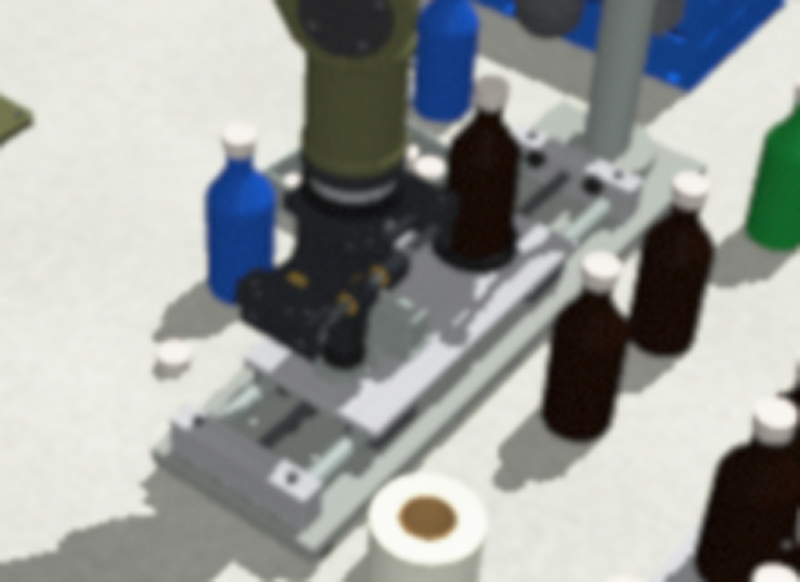

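The shuttle is sliding with the bottle upright at (485,170), and the button is held under the fingertips at (345,350).

move_arm --pt "0 7 0 0 0 0 1" --pt "0 17 0 0 0 0 1" --pt "0 29 0 0 0 0 1" --pt "0 40 0 0 0 0 1" --pt "0 48 0 0 0 0 1"

```text
clock: 6.3
tool_pos: [0.573, 0.0233, 0.0823]
eef_rot: [0.0, 1.0, -0.0, 0.0]
contact_force: [-1.8, -1.8, 13.4]
opening: 0.002
finger_force: 6.7
```

move_arm --pt "0 6 0 0 0 0 1" --pt "0 12 0 0 0 0 1" --pt "0 17 0 0 0 0 1" --pt "0 22 0 0 0 0 1" --pt "0 26 0 0 0 0 1"

```text
clock: 6.92
tool_pos: [0.5731, 0.049, 0.0824]
eef_rot: [0.0, 1.0, -0.0, 0.0]
contact_force: [-1.3, -1.9, 12.6]
opening: 0.005
finger_force: 6.7
```

move_arm --pt "0 2 0 0 0 0 1" --pt "0 4 0 0 0 0 1" --pt "0 6 0 0 0 0 1" --pt "0 8 0 0 0 0 1" --pt "0 8 0 0 0 0 1"

```text
clock: 7.55
tool_pos: [0.573, 0.0516, 0.0823]
eef_rot: [0.002, 1.0, -0.004, -0.0]
contact_force: [-1.7, -8.7, 14.6]
opening: 0.005
finger_force: 7.4
```

The force along y rose to 8.7 N after 130 mm of travel, so the shuttle is against the stop. I'll ease off a little and lift straight up.

move_arm --pt "0 -3 0 0 0 0 1" --pt "0 -3 -3 0 0 0 1" --pt "0 -3 -8 0 0 0 1" --pt "0 -3 -13 0 0 0 1" --pt "0 -3 -18 0 0 0 1"

```text
clock: 8.18
tool_pos: [0.5724, 0.0555, 0.0992]
eef_rot: [-0.0, 1.0, 0.001, -0.0]
contact_force: [-0.5, -1.3, 0.7]
opening: 0.004
finger_force: 0.0
```

move_arm --pt "0 -3 -25 0 0 0 1" --pt "0 -6 -55 0 0 0 1" --pt "0 -40 -75 0 0 0 1" --pt "0 -95 -80 0 0 0 1" --pt "0 -140 -80 0 0 0 1"

```text
clock: 8.8
tool_pos: [0.5729, -0.087, 0.1798]
eef_rot: [0.0, 1.0, -0.0, 0.001]
contact_force: [-0.1, 0.8, -0.5]
opening: 0.003
finger_force: 0.0
```

```bash
python3 - <<'E'
from h import *
a=snap('scene');b=snap('top');P=cloud(b);g=b['frame'].max(2);s=r.get_state();print(s['tool_pos'],s['contact_force'])
cv2.imwrite('pics/s4.png',cv2.cvtColor(cv2.resize(a['frame'][140:300,200:420],(800,582),interpolation=cv2.INTER_CUBIC),cv2.COLOR_RGB2BGR))
cv2.imwrite('pics/t4.png',cv2.cvtColor(cv2.resize(b['frame'][120:300,90:330],(800,600),interpolation=cv2.INTER_CUBIC),cv2.COLOR_RGB2BGR))
m=(g<60)&(abs(P[...,0]-.573)<.025)&(abs(P[...,1]-.05)<.03)&(abs(P[...,2]-.088)<.012)
print(m.sum(),np.median(P[m],0),ray(b,*np.argwhere(m).mean(0)[::-1],.09))
E
```

```text
[ 0.57185065 -0.09277523  0.17890844] [-0.23999382 -0.74114634 -0.57627954]
122 [0.5736386  0.04818036 0.09024732] [0.5732712  0.04819074 0.09      ]
```

View pics/s4.png

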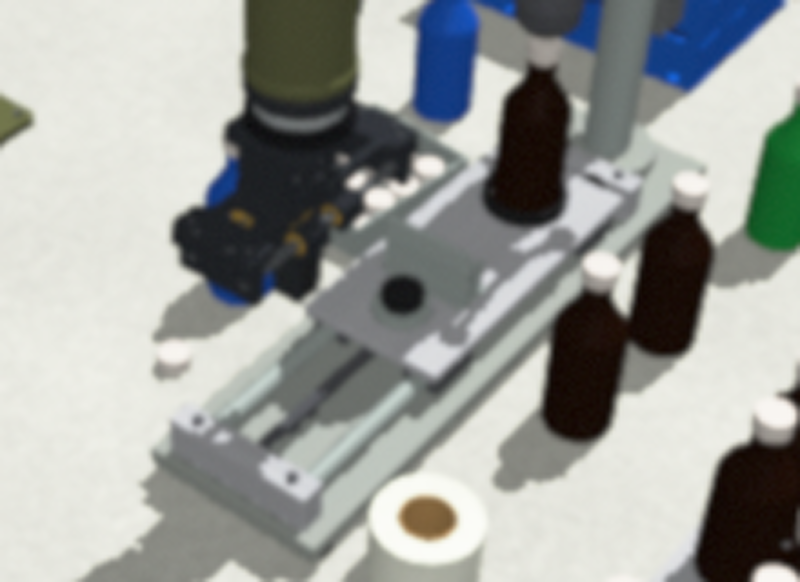

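View pics/t4.png

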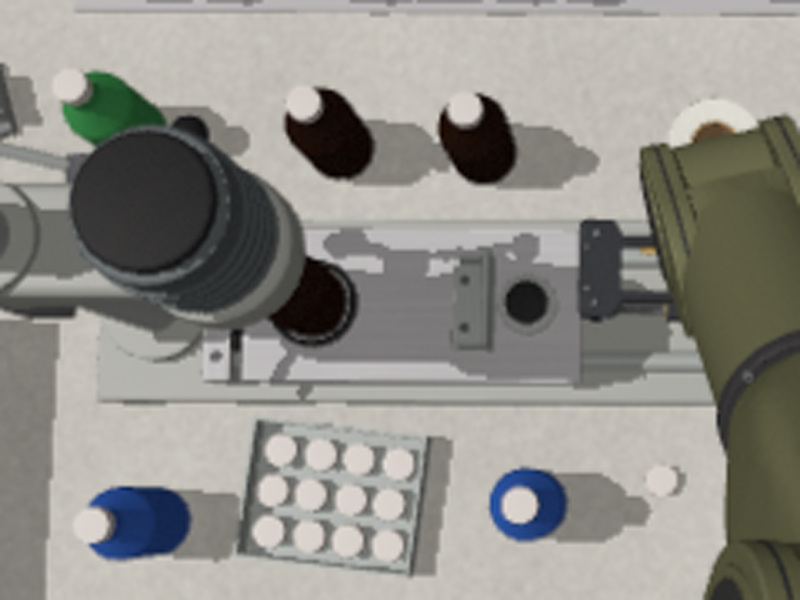

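The shuttle moved 129 mm, which is at the stop within the lock's 2 mm of play. The button is back up at 90 mm, the bottle is upright under the head at (525,150), and everything else is where it stood.

```bash
python3 -c "
from h import *
print(finish_job())"
```

```text
the job is handed in; nothing more can be done
None
```

I slid the shuttle about 129 mm to its end stop with the lock button held down, then let the button spring up. The bottle stands upright under the capping head, nothing else was touched, and the job was handed in at about 9 s. I judged the lock from the shuttle's position and the raised button, not by pushing back on the shuttle.

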